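# Slide a test tile home under the strip of a tile jig and hold it

### The arm

A 7-joint arm with a two-finger parallel gripper is mounted at the origin on a cart in front of the work surface, level with it; the furniture and walls round the work are solid. World frame = base frame: x ahead of the robot, y to its left, z up, the work surface at z = 0. Lengths are in m, angles in rad, forces in N, time in s.
With the tool pointing down it reaches from about 0.4 to 0.85 m from the base axis. Payload 4.5 kg.
Tool frame: the origin (TCP) lies at the very end of the fingers, on their centre line; the grasp point (between the pads) lies 19 mm behind it (tcp_to_grasp is the z of the grasp point in the tool frame, in m); z points along the fingers, y is the line along which they close (so a half turn about z gives the same grasp; the last joint's range is limited). The gripper opens to 88 mm and grips with 3 to 60 N. Pads are 18 mm wide; open, the fingers measure 123 mm over their backs; the gripper's body (75 mm by 187 mm) begins 45 mm behind the grasp point.
Start: joints at [1.345, 0.689, -0.195, 1.565, 0.157, 0.902, -0.215], TCP at [0.161, -0.604, 0.239] pointing down, gripper open.
Joint ranges: [-3.01, 3.01], [-0.46, 2.08], [-1.47, 1.51], [0.13, 2.56], [-1, 4.14], [0.04, 2.09], [-2.66, 2.66]. Speed limits (rad/s): [2.57, 2.57, 3.14, 3.14, 3.14, 3.14, 3.14].

### API

Orientations are given as a unit quaternion [x, y, z, w].
In Python, from plant import * gives the robot as it stands. The module is installed in compiled form; this text tells all that it offers.
- The arm moves only by the shell command python3 -m jog 'ROWS' [OPENING] [FORCE]. ROWS is JSON, a list that holds one entry, the list of rows, each a list of 6 numbers: the shift along the tool's x, y, z in m, then the turn, a rotation vector about the tool's x, y, z in rad. In form: [[[dx, dy, dz, ax, ay, az], ...]]. A call has 1 to 12 rows; each row shifts and turns the commanded pose from where the row before left it, along the tool's axes as they then stand; what a row does not reach is not made up. A row lasts 1/8 s, in which the tool goes at most 62.5 mm and 10.7 degrees, less where a joint would pass 70% of its speed; a pose out of reach is approached as far as the arm can. A call with a gripper value outside its range is refused whole. OPENING is the finger opening in m, from 0 to 0.0881, set as the call begins (- or left out, the last holds). The fingers move at their own pace and stop on an object; FORCE is the grip in N (left out, the last holds). Time passes only in rows, so rows that do not move let the fingers close. It gives the time, the measured TCP pose, the force, the opening and the grip force at its end, in the units of the state.
- get_state(): the state, without advancing time (a new reading comes with each control period).
- snapshot(name): name is "scene" or "top" or "wrist"; returns a dict with "frame" (400x640x3 uint8, red, green, blue), "mtx" (3x3 intrinsics, pixels), "xyz" and "orientation" of the camera in the world; the wrist camera has in their place "mount" (4x4, takes a point from camera to tool coordinates, whose origin is the TCP and whose axes are the flange's). Camera axes: x right, y down, z forward; pixel columns grow to the right and rows downward; lengths in m; the calibration is good to about 2 mm. A picture is of the moment at which its call begins: read the wrist's pose just before it. There is no depth.
- finish_job(): hands the job in; it is judged then, once.
The state is a dict: "clock": time; "q": joint angles; "qd": joint speeds; "joint_torque": joint torques, N m; "tool_pos": TCP position; "eef_rot": TCP orientation; "contact_force": force on the tool from outside, world axes, zero at the start; "moment": the same for the moment, N m; "opening": opening from 0.0 (shut) to 1.0 (fully open); "finger_force": force on a finger pad.
Only numpy, scipy, OpenCV 4.12 (cv2) and the standard library are available. Lean on these libraries where they do the work, as an engineer would, in place of code of your own. Each camera call takes 0.05 s, during which the arm holds its last target. There are 200 camera calls.

### The job

The jig on the worktop holds glaze test tiles while the number on their bare end is engraved, but its clamp strip is standing up loose on its springs: push its round knob down and turn it clockwise, about a quarter turn, until it catches and keeps the strip down when you let go. Then take the tile that lies alone to the right of the jig, lay it on the jig's board with its hanging-hole end towards you, and slide it flat under the lip of the strip, between the guide cheeks, until it has pushed the sprung buffer right back and is fully home on the shoulders. Finish while still holding it pressed home with the gripper (the buffer throws it out if you let go; a colleague then tightens the knob), and leave the slip trailer, the glaze pot and the loop tool where they are.

Things in the scene. Friction and masses are not known exactly. Their poses are not given: they have to be found in the camera images.
- jig: Tile jig screwed to the worktop: plywood board 190 x 136 mm, 12 mm thick. Its x axis runs along the 190 mm from the near, open end to the back, y across, z up; origin under the board's centre on the worktop. Bare board at x under -10 mm; at the back a dark block 6 mm high and over it the aluminium clamp strip (116 mm wide, x -3 to 66 mm, 5 mm thick)
- strip (a joint): Clamp strip pushed down (m): 0 = up on its springs, underside 14 mm above the board; stop at 0.008. Caught by the knob it stays at about 0.003, underside 11 mm above the board, loose over an 8 mm tile. It pushes back with 3 N at 0, 7 N at 0.007. Its turned-up front lip overhangs a home tile's far 17 mm
- knob (a joint): Turn of the knob (rad), clockwise from above positive, stop at 1.5; starts between 0 and 0.2. It turns past about 0.24 only while the strip is down 6 mm or more (aim for 7). Past 1.15 (aim for 1.35) its first thread catches: let go, the strip rises to 0.003 and stays, and the knob cannot turn back
- knob_top (a point): Centre of the top of the round, ribbed, black screw-knob on the strip, which goes down with it; at the jig's y = 0, x = +40 mm, about 59 mm above the worktop while the strip is up. 30 mm in diameter; grip it 2 to 23 mm below this point; the strip's top is 28 mm below
- buffer (a joint): Black sprung buffer behind the lip, pushed back (m): 0 = free, standing 8 mm in front of the shoulders; 0.008 = the tile is home on the shoulders. It pushes back with 3 N when first touched, 7 N when home
- home_point (a point): Point on the board's top (12 mm above the worktop) where the tile's origin lies when it is fully home, its far end on the solid shoulders 31 mm further on; 17 mm before the jig's origin (-x); axes as the jig's. Under the lip, from the jig's x = -5 mm, two 6 mm high cheeks with flared mouths guide the tile with 1.5 mm to spare each side
- tile: Loose fired clay test tile 62 x 40 mm, 8 mm thick, 45 g, pale, lying flat; origin in the middle of its underside, z up, x along the 62 mm. The bare end with the hanging hole is at +x, roughly towards the robot at the start; the -x end goes under the lip. Hold it across the 40 mm, 10 to 20 mm from the middle towards the hole, to keep the fingers clear of lip and cheeks
- tile_hole (a point): The hanging hole in the tile, 24 mm from its middle towards +x, on its upper face
- slip_trailer: Red rubber bulb with a white nozzle, 103 x 47 x 48 mm, lying behind the jig on the left; bystander
- glaze_pot: Small white lidded plastic pot, 54 mm in diameter, 51 mm high, right of the jig and behind; bystander
- loop_tool: Thin wooden-handled loop tool, 178 mm long, lying near the front edge left of the jig; bystander
Things that resemble listed ones, but are neither listed nor needed, are in the scene too. Of the things that look like the tile, take the one that is nearest to the robot's base at the start.

How it is judged:
On the way, in this order (a step that is already met when the one before it is completed fails the run):
1. the knob has been pushed and turned until it caught, and keeps the strip down with the fingers off it (value of joint knob above 1.1 rad and value of joint strip between 0.002 and 0.0045 m and contact force between the fingers and strip below 0.3 N), for 0.2 s.
2. the tile lies flat with its far end under the lip, between the cheeks (angle between tile's own z axis and vertical below 0.09 rad and angle between the x axis of tile and the x axis of jig, either way round below 0.1 rad and y of tile in the frame of home_point between -0.004 and 0.004 m and z of tile in the frame of home_point below 0.003 m and x of tile_hole in the frame of home_point below -0.01 m and x of tile in the frame of home_point above -0.012 m), for 0.05 s.
At the end, for the whole second after the job is handed in: Knob caught (past 1.1 rad), strip 2 to 4.5 mm down; tile at rest, flat and square (0.1 rad), hole end outwards, within 4 mm of the middle line and 1.8 mm of the shoulders; buffer back over 6 mm, bearing over 3 N; fingers still pressing on the tile (over 2 N) (value of joint knob above 1.1 rad and value of joint strip between 0.002 and 0.0045 m and angle between tile's own z axis and vertical below 0.09 rad and angle between the x axis of tile and the x axis of jig, either way round below 0.1 rad and y of tile in the frame of home_point between -0.004 and 0.004 m and z of tile in the frame of home_point below 0.003 m and x of tile_hole in the frame of home_point below -0.01 m and x of tile in the frame of home_point between -0.0018 and 0.003 m and value of joint buffer above 0.006 m and contact force between tile and buffer above 3 N and contact force between the fingers and tile above 2 N and linear speed of tile below 0.01 m/s); the arm keeps its last pose, push and grip.
It fails at once if the slip trailer is knocked away (moved more than 30 mm) (distance of slip_trailer from where it was at the start of the episode above 0.03 m).
It fails at once if the glaze pot is knocked away (moved more than 30 mm) (distance of glaze_pot from where it was at the start of the episode above 0.03 m).
It fails at once if the loop tool is knocked away (moved more than 30 mm) (distance of loop_tool from where it was at the start of the episode above 0.03 m).
It also fails if it takes over 64 s, if anything falls off the work surface, if the arm or the gripper's body presses on something with over 40 N, if the wrist force passes 120 N, or if a joint passes its speed limit or range.

## Working session

There is one attempt and no reset: what is moved stays moved. The work goes in short steps, Python scripts to look and compute and a shell command to move; the robot and the scene stay as the last step left them, time stands still between calls to the robot, and variables do not carry over. Pictures are saved under pics/ and viewed, at most 10 in all, crops included, and the job is handed in when it is done.

```bash
mkdir -p pics; cat > h.py <<'E'
from plant import *
import numpy as np, cv2
from scipy.spatial.transform import Rotation as R
def cam(name):
    s=get_state(); d=snapshot(name); K=np.array(d['mtx'])
    if name=='wrist':
        T=np.eye(4);T[:3,:3]=R.from_quat(s['eef_rot']).as_matrix();T[:3,3]=s['tool_pos'];T=T@np.array(d['mount']);Rm,p=T[:3,:3],T[:3,3]
    else:
        p=np.array(d['xyz']);o=np.array(d['orientation']);Rm=R.from_quat(o).as_matrix() if o.size==4 else o
    return d['frame'],K,Rm,p
def ray(c,u,v):
    f,K,Rm,p=c; return Rm@np.linalg.solve(K,[u,v,1.])
def onz(c,u,v,z):
    r=ray(c,u,v);p=c[3];return p+r*(z-p[2])/r[2]
def tri(c1,a,c2,b):
    A=[];y=[]
    M=0;m=0
    for c,q in((c1,a),(c2,b)):
        r=ray(c,*q);r/=np.linalg.norm(r);P=np.eye(3)-np.outer(r,r);M=M+P;m=m+P@c[3]
    return np.linalg.solve(M,m)
def proj(c,X):
    f,K,Rm,p=c;q=K@(Rm.T@(np.array(X)-p));return q[:2]/q[2]
def save(c,n): cv2.imwrite('pics/'+n,c[0][:,:,::-1])
E
python3 - <<'E'
from h import *
s=get_state();print(s)
for n in('scene','top'):
    c=cam(n);save(c,n+'0.png');print(n,c[3],c[2].round(3).tolist(),c[1].tolist())
E
```

```text
{'clock': 0.0, 'q': array([ 1.34479943,  0.68998163, -0.19452162,  1.56633857,  0.1573388 ,
        0.90252205, -0.21511152]), 'qd': array([ 0.00142469,  0.00064635, -0.00016969, -0.00125344, -0.00138729,
        0.00183112, -0.0007158 ]), 'joint_torque': array([-1.66722111e-04, -5.27561796e+01, -1.26658559e+00, -1.53430563e+01,
       -5.25133812e-02,  6.56590186e-03,  1.61638577e-04]), 'tool_pos': array([ 0.16033401, -0.6034255 ,  0.23791317]), 'eef_rot': array([ 9.91568008e-01,  1.29584051e-01, -2.00495847e-04, -9.04573223e-04]), 'contact_force': array([-0.4187892 ,  0.43565764,  0.01755277]), 'moment': array([ 0.03289347,  0.01683798, -0.01145632]), 'finger_force': 0.0, 'opening': 1.0010309733687526}
scene [0.06433438 0.61119066 0.73643765] [[-0.808, -0.368, 0.461], [-0.589, 0.477, -0.652], [0.02, -0.798, -0.602]] [[448.428631498381, 0.0, 308.83816418629016], [0.0, 448.428631498381, 196.01541081462776], [0.0, 0.0, 1.0]]
top [ 0.38365698 -0.13686112  1.24104133] [[0.016, -0.987, 0.158], [-1.0, -0.015, 0.009], [-0.007, -0.158, -0.987]] [[438.55752718076536, 0.0, 316.1554312752344], [0.0, 438.55752718076536, 201.27021956192033], [0.0, 0.0, 1.0]]
```

View pics/top0.png

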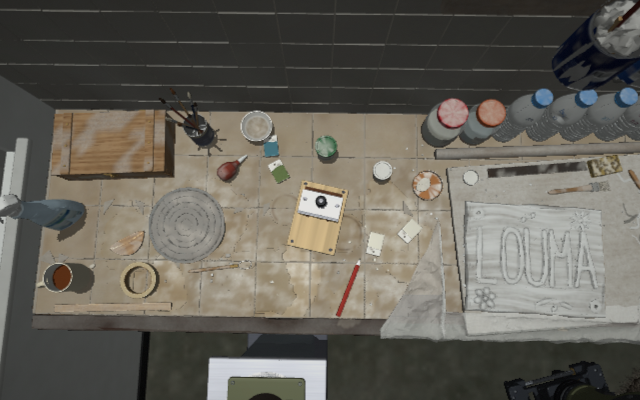

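View pics/scene0.png

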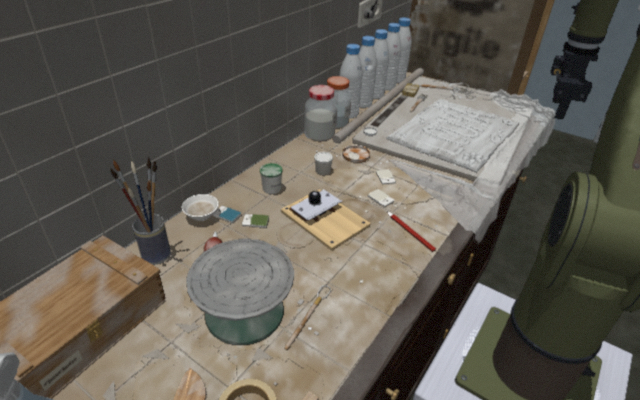

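The top view shows the jig at about (319,217), its knob at (320,201), the target tile at (375,243) and a similar tile farther off at (410,231). The scene view shows the knob at (315,196) and the tile at (381,198). Next I measure them by colour masks.

```bash
python3 - <<'E'
from h import *
t=cam('top');s=cam('scene')
def blobs(c,box,f):
    x0,y0,x1,y1=box;im=c[0][y0:y1,x0:x1];m=f(im.astype(int),cv2.cvtColor(im,cv2.COLOR_RGB2HSV).astype(int)).astype(np.uint8)
    n,l,st,ce=cv2.connectedComponentsWithStats(m);i=1+np.argmax(st[1:,4])
    cn=max(cv2.findContours((l==i).astype(np.uint8),0,1)[0],key=len)+np.array([x0,y0])
    return ce[i]+[x0,y0],st[i],cv2.minAreaRect(cn)
tile=lambda r,h:(r.min(2)>150)&(h[...,1]<80)
knob=lambda r,h:(r.max(2)<60)
board=lambda r,h:(h[...,1]>85)&(h[...,2]>150)
for n,c,bt,bk in(('top',t,(355,225,392,265),(308,190,334,212)),('scene',s,(362,182,398,212),(303,184,328,208))):
    a=blobs(c,bt,tile);k=blobs(c,bk,knob);print(n,'tile',a,'\n knob',k)
    if n=='top':
        ta,ka=a,k
        print('tile world',onz(c,*a[0],.008)); b=cv2.boxPoints(a[2]);print([onz(c,*q,.008)[:2].round(4).tolist() for q in b])
        bb=blobs(c,(280,175,355,260),board);print(bb)
        print([onz(c,*q,.012)[:2].round(4).tolist() for q in cv2.boxPoints(bb[2])])
    else: print('tri tile',tri(t,ta[0],c,a[0]),'knob',tri(t,ka[0],c,k[0]))
cr=np.hstack([cv2.resize(t[0][170:265,280:430],None,fx=5,fy=5,interpolation=2)]);cv2.imwrite('pics/c1.png',cr[:,:,::-1])
E
```

```text
top tile (array([375.51149425, 243.13793103]), array([ 11,   7,  23,  24, 348], dtype=int32), ((376.8529357910156, 244.08824157714844), (20.130456924438477, 21.585670471191406), 14.03624439239502)) 
 knob (array([320.92857143, 201.94642857]), array([ 8,  6, 10, 11, 56], dtype=int32), ((320.5, 201.0), (10.0, 9.0), 90.0))
tile world [ 0.46511916 -0.29363668  0.008     ]
[[0.4396, -0.2627], [0.4985, -0.2775], [0.4856, -0.3323], [0.4269, -0.3171]]
(array([314.86497326, 231.56751337]), array([   8,   15,   60,   65, 1496], dtype=int32), ((317.5225830078125, 217.30059814453125), (47.16096878051758, 65.86579132080078), 12.804265022277832))
[[0.4581, -0.0465], [0.6419, -0.0835], [0.6135, -0.2151], [0.4311, -0.1754]]
scene tile (array([383.20127796, 194.49840256]), array([  7,   2,  29,  22, 313], dtype=int32), ((384.34619140625, 195.7692108154297), (17.82582664489746, 28.386789321899414), 70.34617614746094)) 
 knob (array([314.2, 198.5]), array([  6,   8,  11,  13, 100], dtype=int32), ((314.0, 198.0), (10.0, 12.0), 0.0))
tri tile [ 0.46214813 -0.29333818  0.01806761] knob [ 0.5752728  -0.13823912  0.04465439]
```

View pics/c1.png

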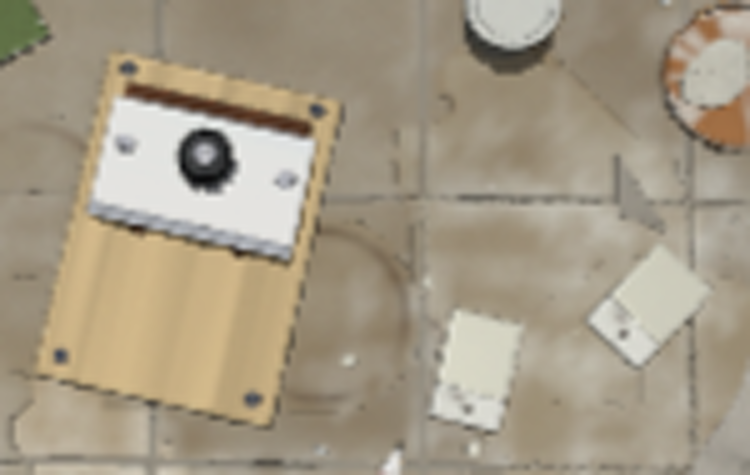

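The crop shows the jig with its open end towards the robot and its knob at crop pixel (205,157). The target tile's centre is at crop pixel (476,370) with the hole end nearer the robot. Both measurements put the knob at about (0.575,-0.138), and the jig yaw is about -0.207. I'll move over the tile for a closer look.

```bash
python3 -m jog '[[[0.03,-0.02,0,0,0,0],[0.042,-0.029,0,0,0,0],[0.042,-0.029,0,0,0,0],[0.042,-0.029,0,0,0,0],[0.042,-0.029,0,0,0,0],[0.042,-0.029,0,0,0,0],[0.042,-0.029,0,0,0,0],[0.042,-0.029,0,0,0,0],[0.042,-0.029,0,0,0,0],[0.015,-0.012,0,0,0,0],[0,0,0,0,0,0],[0,0,0,0,0,0]]]' 0.06
python3 - <<'E'
from h import *
c=cam('wrist');save(c,'w1.png');print(c[3],c[2].round(3).tolist(),c[1].round(1).tolist(),get_state()['tool_pos'],get_state()['q'])
for X in([.465,-.294,.008],[.575,-.138,.059]): print(proj(c,X))
E
```

```text
clock: 1.7
tool_pos: [0.4599, -0.2523, 0.2386]
eef_rot: [0.992, 0.129, -0.001, 0.0]
contact_force: [-0.0, -0.8, 0.4]
opening: 0.679
finger_force: 0.0
[ 0.53958789 -0.23130771  0.38504906] [[0.255, -0.917, -0.306], [-0.967, -0.242, -0.081], [-0.0, 0.317, -0.948]] [[344.0, 0.0, 317.8], [0.0, 344.0, 200.5], [0.0, 0.0, 1.0]] [ 0.45975524 -0.25260681  0.23864378] [ 0.5068974   0.55736935 -0.14766852  1.86823736  0.11939245  0.72502479
 -1.0218987 ]
[355.03064771 168.45852157]
[221.88977186  13.23194286]
```

View pics/w1.png

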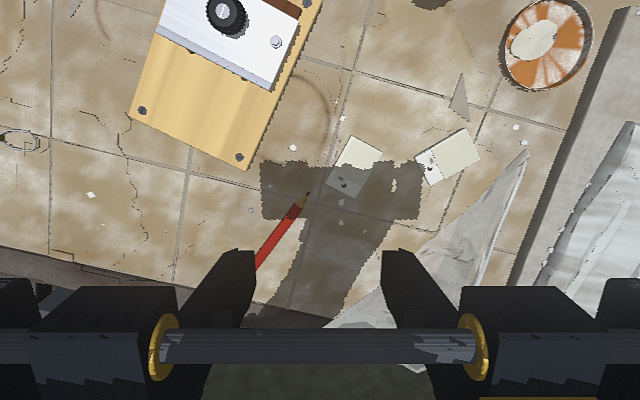

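The wrist view agrees with the calibration: the tile projects near (355,165) and the knob near (225,13). I'll go over the knob with about 0.8 rad of counter-clockwise preload.

```bash
python3 -m jog '[[[0.028,-0.0162,0.02,0,0,0],[0.028,-0.0162,0.02,0,0,0],[0.028,-0.0162,0.02,0,0,0],[0.028,-0.0162,0.02,0,0,0],[0.0287,-0.0162,0.018,0,0,0],[0,0,0,0,0,-0.16],[0,0,0,0,0,-0.16],[0,0,0,0,0,-0.16],[0,0,0,0,0,-0.16],[0,0,0,0,0,-0.16],[0,0,0,0,0,0],[0,0,0,0,0,0]]]' 0.05
python3 - <<'E'
from h import *
c=cam('wrist');save(c,'w2.png');t=cam('top');st=get_state();print(st['tool_pos'],st['q'],R.from_quat(st['eef_rot']).as_matrix().round(3).tolist())
h=cv2.cvtColor(c[0],cv2.COLOR_RGB2GRAY)
print(proj(c,[.575,-.138,.059]))
E
```

```text
clock: 3.25
tool_pos: [0.5758, -0.1377, 0.1407]
eef_rot: [0.864, 0.504, -0.0, 0.0]
contact_force: [-0.2, 0.2, -0.6]
opening: 0.565
finger_force: 0.0
[ 0.57599286 -0.13705944  0.1407058 ] [ 0.34039287  0.78779931 -0.3235717   1.75072973  0.37494209  0.66441598
 -0.70561555] [[0.491, 0.871, -0.0], [0.871, -0.491, -0.0], [-0.0, 0.0, -1.0]]
[317.18837238 210.00469493]
```

View pics/w2.png

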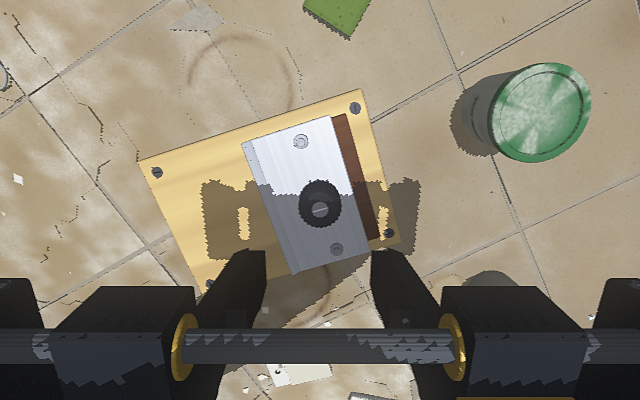

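The wrist view shows the knob cap at (320,210), where (317,210) was predicted, and the board's screws at (157,172), (355,108) and (389,233).

```bash
python3 - <<'E'
from h import *
c2=cam('wrist')
c1=(None,np.array([[344,0,317.8],[0,344,200.5],[0,0,1.]]),np.array([[0.255,-0.917,-0.306],[-0.967,-0.242,-0.081],[0,0.317,-0.948]]),np.array([0.53958789,-0.23130771,0.38504906]))
print('knob',tri(c1,(222.5,11),c2,(320,209.5)))
for a,b in(((142,111),(157,172)),((239,157),(210,285))): print('screw',tri(c1,a,c2,b))
P=[onz(c2,u,v,.0125) for u,v in((157,172),(355,108),(389,233),(210,285))]
for p in P: print(p.round(4))
P=np.array(P);print('ctr',P.mean(0));d=(P[1]-P[0]+P[2]-P[3]);print('yaw',np.arctan2(d[1],d[0]))
e=(P[0]-P[3]+P[1]-P[2]);print('yaw2',np.arctan2(-e[0],e[1]))
# tile in w1
im=cv2.imread('pics/w1.png');
E
```

```text
knob [ 0.57697665 -0.1381863   0.05854396]
screw [ 0.46798164 -0.05871113  0.01127582]
screw [ 0.44621654 -0.16700281  0.01395137]
[ 0.4688 -0.0588  0.0125]
[ 0.6334 -0.0935  0.0125]
[ 0.6107 -0.2013  0.0125]
[ 0.4452 -0.1675  0.0125]
ctr [ 0.53953407 -0.13026609  0.0125    ]
yaw -0.20428970649305647
yaw2 -0.2105942350934752
```

```bash
python3 -m jog '[[[0,0.001,0.021,0,0,0],[0,0,0.025,0,0,0],[0,0,0.025,0,0,0],[0,0,0.02,0,0,0],[0,0,0.01,0,0,0],[0,0,0,0,0,0]]]' 0.05 30 && python3 -m jog '[[[0,0,0,0,0,0],[0,0,0,0,0,0],[0,0,0,0,0,0],[0,0,0,0,0,0],[0,0,0,0,0,0]]]' 0.02 30
```

```text
clock: 4.15
tool_pos: [0.5768, -0.137, 0.0394]
eef_rot: [0.863, 0.505, -0.0, -0.0]
contact_force: [0.4, 0.1, 0.5]
opening: 0.565
finger_force: 0.0
clock: 4.78
tool_pos: [0.5776, -0.1372, 0.0402]
eef_rot: [0.863, 0.505, 0.0, 0.0]
contact_force: [0.9, -0.2, 2.9]
opening: 0.325
finger_force: 30.0
```

```bash
python3 -m jog '[[[0,0,0.003,0,0,0],[0,0,0.003,0,0,0],[0,0,0.002,0,0,0],[0,0,0,0,0,0],[0,0,0,0,0,0]]]'
```

```text
clock: 5.4
tool_pos: [0.5776, -0.1373, 0.0323]
eef_rot: [0.863, 0.505, 0.0, 0.001]
contact_force: [-1.0, -0.3, 9.1]
opening: 0.329
finger_force: 30.0
```

```bash
python3 -m jog '[[[0,0,0,0,0,0.13],[0,0,0,0,0,0.13],[0,0,0,0,0,0.13],[0,0,0,0,0,0.13],[0,0,0,0,0,0.13],[0,0,0,0,0,0.13],[0,0,0,0,0,0.13],[0,0,0,0,0,0.13],[0,0,0,0,0,0.13],[0,0,0,0,0,0.13],[0,0,0,0,0,0],[0,0,0,0,0,0]]]'; python3 -c "
from h import *
s=get_state();print(s['moment'],s['q'])"
```

```text
clock: 6.9
tool_pos: [0.5782, -0.1385, 0.0324]
eef_rot: [0.993, -0.12, 0.001, 0.001]
contact_force: [1.4, -1.8, 7.3]
opening: 0.33
finger_force: 30.0
[-0.42423325 -0.12747844 -0.00161157] [ 0.13228713  0.94881457  0.04297469  1.79549734 -0.08593063  0.39602899
 -1.5753471 ]
```

```bash
python3 -m jog '[[[0,0,0,0,0,0.06],[0,0,0,0,0,0.06],[0,0,0,0,0,0]]]'; python3 -c "
from h import *
s=get_state();print(s['moment'],s['q'])"
```

```text
clock: 7.28
tool_pos: [0.5781, -0.1387, 0.0324]
eef_rot: [0.984, -0.18, 0.002, 0.001]
contact_force: [1.3, -1.6, 8.0]
opening: 0.331
finger_force: 30.0
[-0.46199882 -0.08228676 -0.04038676] [ 0.11841139  0.95015004  0.06774895  1.79629848 -0.13773367  0.39660214
 -1.6475899 ]
```

```bash
python3 -m jog '[[[0,0,0,0,0,0],[0,0,0,0,0,0],[0,0,0,0,0,0],[0,0,-0.015,0,0,0],[0,0,-0.03,0,0,0],[0,0,-0.03,0,0,0],[0,0,-0.035,0,0,0],[0,0,0,0,0,0],[0,0,0,0,0,0]]]' 0.06 
python3 - <<'E'
from h import *
c=cam('wrist');save(c,'w3.png');s=cam('scene');save(s,'s3.png')
h=cv2.cvtColor(c[0],cv2.COLOR_RGB2GRAY);print(get_state()['tool_pos'])
for z in(.0585,.0555,.0505): print(z,proj(c,[.577,-.138,z]),proj(s,[.577,-.138,z]))
cv2.imwrite('pics/c3.png',np.hstack([c[0][60:340,180:480,::-1],cv2.resize(s[0][170:250,270:390,::-1],(420,280),interpolation=2)]))
E
```

```text
clock: 8.4
tool_pos: [0.5766, -0.1369, 0.1418]
eef_rot: [0.984, -0.179, -0.0, -0.0]
contact_force: [0.5, -0.6, 0.4]
opening: 0.679
finger_force: 0.0
[ 0.57621517 -0.13679076  0.14090721]
0.0585 [319.21524154 207.12427872] [314.34868311 194.06534387]
0.0555 [319.20407732 205.72373426] [314.31602563 195.01470921]
0.0505 [319.18603183 203.45993781] [314.26182694 196.59028567]
```

View pics/c3.png

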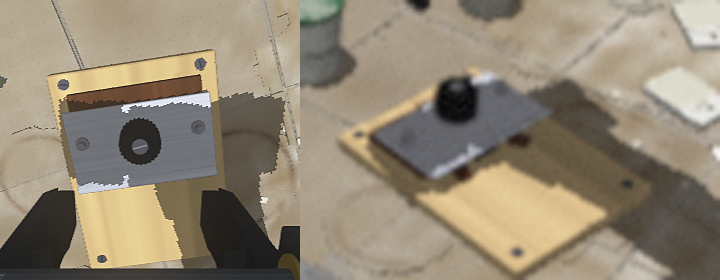

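The knob's slot has turned with the tool, the jig is clear and the strip looks lower. Now I'll go over the tile and measure it, and compare the knob and strip in the scene view without the arm's shadow.

```bash
python3 -m jog '[[[-0.0097,0.0372,0,0,0,0],[-0.0097,0.0372,0,0,0,0],[-0.0097,0.0372,0,0,0,0],[-0.0097,0.0372,0,0,0,0],[-0.0097,0.0372,0,0,0,0],[0,0,0,0,0,-0.13],[0,0,0,0,0,0],[0,0,0,0,0,0],[0,0,0,0,0,0]]]' 0.07
python3 - <<'E'
from h import *
c=cam('wrist');save(c,'w4.png');s=cam('scene');st=get_state();M=R.from_quat(st['eef_rot']).as_matrix();print(st['tool_pos'],np.arctan2(M[1,0],M[0,0]),st['q'])
im=s[0][184:208,303:328];m=(im.max(2)<60).astype(np.uint8);n,l,stt,ce=cv2.connectedComponentsWithStats(m);i=1+np.argmax(stt[1:,4]);print('knob scene',ce[i]+[303,184],stt[i])
h=cv2.cvtColor(c[0],cv2.COLOR_RGB2HSV)
print(proj(c,[.465,-.294,.008]))
cv2.imwrite('pics/c4.png',np.vstack([cv2.resize(c[0][60:340,120:520,::-1],(800,560))]))
E
```

```text
clock: 9.62
tool_pos: [0.4664, -0.2933, 0.1415]
eef_rot: [0.993, -0.115, -0.0, -0.0]
contact_force: [0.4, -0.6, -0.3]
opening: 0.795
finger_force: 0.0
[ 0.46632492 -0.29359359  0.14163239] -0.22989636532263194 [ 0.47024735  0.73201287  0.01335529  1.88562148 -0.01780329  0.52418022
 -1.3050967 ]
knob scene [314.2        199.53684211] [ 6 10 11 11 95]
[319.17033397 189.57164327]
```

View pics/c4.png

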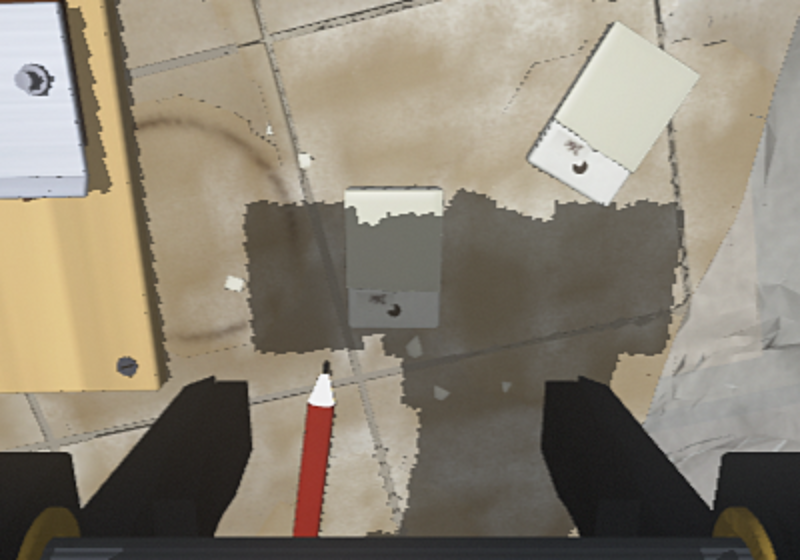

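The knob has dropped 1.04 px in the scene view, about 3 mm, so it has caught. The tile's corners in the crop are (345,190), (442,189), (438,327) and (350,327), already square to the tool. The hole is at (393,309) towards the robot.

```bash
python3 - <<'E'
from h import *
c=cam('wrist');st=get_state();M=R.from_quat(st['eef_rot']).as_matrix();tp=st['tool_pos']
pts=[(345,190),(442,189),(438,327),(350,327),(393,309)]
P=np.array([onz(c,120+x/2,60+y/2,.008) for x,y in pts]);L=(P-tp)@M
print(L.round(4));print('ctr tool',L[:4].mean(0),P[:4].mean(0))
c1=(None,np.array([[344,0,317.8],[0,344,200.5],[0,0,1.]]),np.array([[0.255,-0.917,-0.306],[-0.967,-0.242,-0.081],[0,0.317,-0.948]]),np.array([0.53958789,-0.23130771,0.38504906]))
print('hole tri',tri(c1,(345,184),c,(316.5,214.5)))
d=np.array([np.cos(-.206),np.sin(-.206)]);print('home',np.array([.577,-.1382])-.057*d)
E
```

```text
[[ 0.0284 -0.0211  0.1337]
 [ 0.0288  0.0188  0.1337]
 [-0.0323  0.0183  0.1337]
 [-0.0324 -0.0203  0.1337]
 [-0.0239 -0.0014  0.1337]]
ctr tool [-0.00188899 -0.00105829  0.13368362] [ 0.46471217 -0.29224389  0.008     ]
hole tri [ 0.44646024 -0.28743154  0.01550322]
home [ 0.52120516 -0.12654087]
```

```bash
python3 -m jog '[[[-0.007,-0.001,0.03,0,0,0],[-0.008,0,0.035,0,0,0],[0,0,0.035,0,0,0],[0,0,0.025,0,0,0],[0,0,0.01,0,0,0],[0,0,0.003,0,0,0],[0,0,0,0,0,0],[0,0,0,0,0,0]]]' 0.07 35 && python3 -m jog '[[[0,0,0,0,0,0],[0,0,0,0,0,0],[0,0,0,0,0,0],[0,0,0,0,0,0],[0,0,0,0,0,0]]]' 0.03 35
```

```text
clock: 10.78
tool_pos: [0.4522, -0.29, 0.0046]
eef_rot: [0.993, -0.115, 0.001, 0.0]
contact_force: [-0.6, -0.4, -0.3]
opening: 0.794
finger_force: 0.0
clock: 11.4
tool_pos: [0.4517, -0.2897, 0.0038]
eef_rot: [0.993, -0.115, 0.0, 0.0]
contact_force: [0.4, 0.5, 1.5]
opening: 0.445
finger_force: 35.0
```

The tile is gripped: the opening is 39 mm and the tip is 3.8 mm up. I'll lift it and carry it to a pose over the board, 32 mm short of home.

```bash
python3 -m jog '[[[0,0,-0.02,0,0,0],[0,0,-0.03,0,0,0],[-0.003,-0.0347,0,0,0,0],[-0.003,-0.0347,0,0,0,0],[-0.003,-0.0347,0,0,0,0],[-0.003,-0.0347,0,0,0,0],[-0.003,-0.0348,0,0,0,0],[0,0,0,0,0,-0.025],[0,0,0,0,0,0],[0,0,0,0,0,0],[0,0,0,0,0,0]]]'
python3 - <<'E'
from h import *
c=cam('wrist');save(c,'w5.png');st=get_state();M=R.from_quat(st['eef_rot']).as_matrix();tp=st['tool_pos'];print(tp,np.arctan2(M[1,0],M[0,0]),M[:,2])
cv2.imwrite('pics/c5.png',cv2.resize(c[0][20:320,120:520,::-1],(800,600)))
d=np.array([np.cos(-.206),np.sin(-.206)]);n=np.array([-d[1],d[0]]);e=tp[:2]-np.array([.5212,-.1265]);print('tcp in home',e@d,e@n)
E
```

```text
clock: 12.78
tool_pos: [0.4765, -0.1184, 0.0539]
eef_rot: [0.995, -0.103, 0.0, 0.0]
contact_force: [-0.1, -0.5, -1.0]
opening: 0.447
finger_force: 35.0
[ 0.4765527  -0.11812366  0.05378113] -0.20674350552919543 [ 4.37369248e-05 -4.41597710e-04 -9.99999902e-01]
tcp in home -0.04541667101621624 -0.0009331920755750508
```

View pics/c5.png

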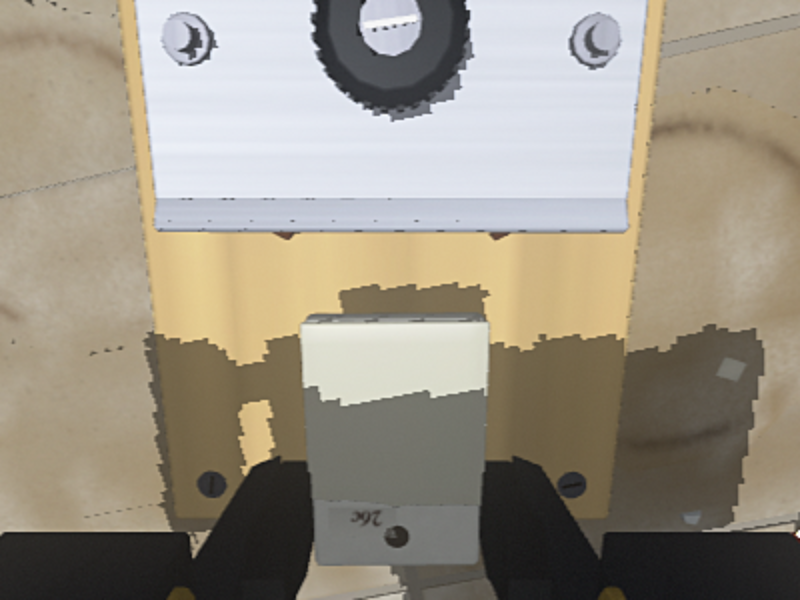

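The view shows the tile square to the jig, centre column about 395. The jig's middle line is at about 391 in the board screws (210,484) and (571,484), and about 393 between the cheek mouths (287 and 499).

```bash
python3 - <<'E'
from h import *
c=cam('wrist');st=get_state();M=R.from_quat(st['eef_rot']).as_matrix();tp=st['tool_pos']
f=lambda x,y,z:((onz(c,120+x/2,20+y/2,z)-tp)@M).round(4)
for nm,z,a in(('screws',.0125,[(211,484),(571,484)]),('cheek',.018,[(287,233),(499,233)]),('lip',.028,[(155,231),(628,231)]),('ssc',.03,[(188,39),(596,40)]),('tilefar',.0585,[(302,323),(488,323)]),('tilenear',.0585,[(314,564),(479,564)])):
    p=[f(*q,z) for q in a];print(nm,p[0],p[1],'mid',(p[0]+p[1])/2)
E
```

```text
screws [-0.0199 -0.0563  0.0412] [-0.0199  0.0538  0.0413] mid [-0.0199  -0.00125  0.04125]
cheek [ 0.0571 -0.0284  0.0357] [0.0571 0.0274 0.0358] mid [ 0.0571  -0.0005   0.03575]
lip [ 0.059  -0.0596  0.0257] [0.0589 0.0579 0.0258] mid [ 0.05895 -0.00085  0.02575]
ssc [ 0.1022 -0.0467  0.0237] [0.102  0.0455 0.0238] mid [ 0.1021  -0.0006   0.02375]
tilefar [ 0.0436 -0.0197 -0.0048] [ 0.0436  0.0199 -0.0047] mid [ 0.0436   0.0001  -0.00475]
tilenear [-0.0165 -0.0195 -0.0048] [-0.0165  0.0203 -0.0048] mid [-0.0165  0.0004 -0.0048]
```

Lateral correction is -1 mm, and the tile then has about 31.5 mm to go to home. I'll lower it onto the board.

```bash
python3 -m jog '[[[0,-0.001,0.015,0,0,0],[0,0,0.015,0,0,0],[0,0,0.005,0,0,0],[0,0,0.002,0,0,0],[0,0,0.001,0,0,0],[0,0,0,0,0,0],[0,0,0,0,0,0]]]'
```

```text
clock: 13.75
tool_pos: [0.4772, -0.1163, 0.016]
eef_rot: [0.995, -0.102, 0.0, 0.0]
contact_force: [-0.2, 0.1, -0.3]
opening: 0.448
finger_force: 35.0
```

```bash
python3 -m jog '[[[0,0,0.0005,0,0,0],[0.003,0,0,0,0,0],[0.004,0,0,0,0,0],[0.004,0,0,0,0,0],[0.004,0,0,0,0,0],[0.003,0,0,0,0,0],[0.002,0,0,0,0,0],[0,0,0,0,0,0],[0,0,0,0,0,0]]]'
```

```text
clock: 14.88
tool_pos: [0.4901, -0.1192, 0.0157]
eef_rot: [0.995, -0.103, -0.006, -0.001]
contact_force: [-9.1, 2.2, 13.8]
opening: 0.442
finger_force: 35.0
```

It met resistance after 13 mm (9 N back, 14 N up), so I'll look.

```bash
python3 - <<'E'
from h import *
c=cam('wrist');save(c,'w6.png');st=get_state();M=R.from_quat(st['eef_rot']).as_matrix();print(st['tool_pos'],M.round(3).tolist(),st['contact_force'],st['moment'])
cv2.imwrite('pics/c6.png',cv2.resize(c[0][20:320,120:520,::-1],(800,600)))
E
```

```text
[ 0.49013266 -0.11920249  0.01567417] [[0.979, -0.204, -0.012], [-0.204, -0.979, 0.002], [-0.012, 0.0, -1.0]] [-8.96337667  2.24066357 13.57807396] [0.49650992 1.96733939 0.01296191]
```

View pics/c6.png

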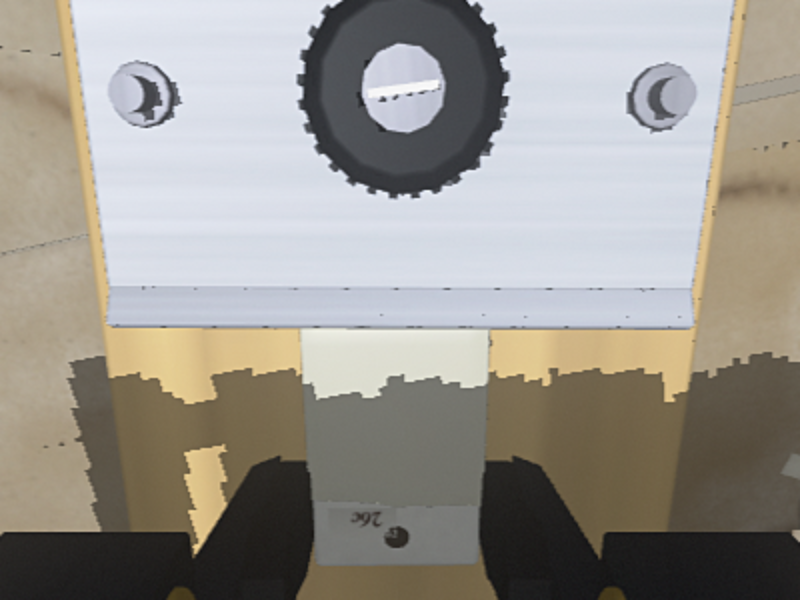

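The tile's end has just reached the lip (crop row 327). It sits about 1 mm left of the middle line (tile 394, lip 400) and is pressed on the board too hard. I'll ease it up, re-centre it and try again.

```bash
python3 -m jog '[[[-0.004,0,0,0,0,0],[-0.004,0,-0.001,0,0,0],[0,0.001,0,0,0,0],[0,0,0,0,0,0],[0,0,0,0,0,0]]]'
python3 - <<'E'
from h import *
c=cam('wrist');st=get_state();M=R.from_quat(st['eef_rot']).as_matrix();tp=st['tool_pos'];print(tp,M[:,0].round(3),st['contact_force'])
d=np.array([np.cos(-.206),np.sin(-.206)]);n=np.array([-d[1],d[0]]);e=tp[:2]-np.array([.5212,-.1265]);print('tcp in home',e@d,e@n)
# lip ends & tile edges along rows
g=c[0].astype(int);h=cv2.cvtColor(c[0],cv2.COLOR_RGB2HSV)
cv2.imwrite('pics/c7.png',cv2.resize(c[0][20:320,120:520,::-1],(800,600)))
E
```

```text
clock: 15.55
tool_pos: [0.4888, -0.1198, 0.0161]
eef_rot: [0.995, -0.102, 0.0, 0.0]
contact_force: [0.0, 0.2, -0.4]
opening: 0.449
finger_force: 35.0
[ 0.48869152 -0.11968477  0.0161399 ] [ 0.979 -0.204  0.   ] [ 0.26535805  0.05894993 -0.02312232]
tcp in home -0.03321517616647826 2.165404716124395e-05
```

View pics/c7.png

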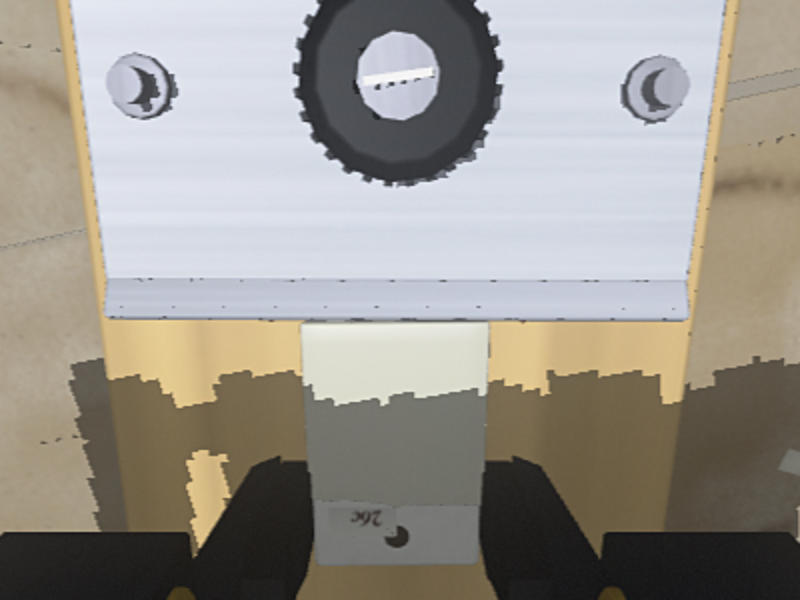

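It is free now, and centred within 0.4 mm (lip mid 396, tile mid 394.5). I'll advance slowly.

```bash
python3 -m jog '[[[0.001,0.0003,0,0,0,0],[0.001,0,0,0,0,0],[0.001,0,0,0,0,0],[0.001,0,0,0,0,0],[0.001,0,0,0,0,0],[0,0,0,0,0,0]]]'
```

```text
clock: 16.35
tool_pos: [0.4934, -0.121, 0.0162]
eef_rot: [0.995, -0.102, 0.0, 0.0]
contact_force: [-0.5, -0.7, -0.5]
opening: 0.443
finger_force: 35.0
```

```bash
python3 -m jog '[[[0.0015,0,0,0,0,0],[0.0015,0,0,0,0,0],[0.0015,0,0,0,0,0],[0.0015,0,0,0,0,0],[0,0,0,0,0,0],[0,0,0,0,0,0]]]'
```

```text
clock: 17.1
tool_pos: [0.4991, -0.1222, 0.0162]
eef_rot: [0.995, -0.102, -0.0, 0.0]
contact_force: [-0.9, 0.0, -0.3]
opening: 0.442
finger_force: 35.0
```

```bash
python3 -m jog '[[[0.0015,0,0,0,0,0],[0.0015,0,0,0,0,0],[0.0015,0,0,0,0,0],[0,0,0,0,0,0],[0,0,0,0,0,0]]]';python3 -m jog '[[[0.001,0,0,0,0,0],[0.001,0,0,0,0,0],[0.001,0,0,0,0,0],[0,0,0,0,0,0],[0,0,0,0,0,0]]]'
```

```text
clock: 17.73
tool_pos: [0.5027, -0.1229, 0.0161]
eef_rot: [0.995, -0.102, -0.001, -0.0]
contact_force: [-4.5, 1.4, -0.1]
opening: 0.446
finger_force: 35.0
clock: 18.35
tool_pos: [0.5054, -0.1235, 0.0161]
eef_rot: [0.995, -0.102, -0.001, -0.0]
contact_force: [-4.8, 1.6, 1.0]
opening: 0.446
finger_force: 35.0
```

```bash
python3 -m jog '[[[0.001,0,0,0,0,0],[0.001,0,0,0,0,0],[0,0,0,0,0,0],[0,0,0,0,0,0]]]';python3 -m jog '[[[0.001,0,0,0,0,0],[0,0,0,0,0,0],[0,0,0,0,0,0]]]';python3 -m jog '[[[0.001,0,0,0,0,0],[0,0,0,0,0,0],[0,0,0,0,0,0]]]'
```

```text
clock: 18.85
tool_pos: [0.5068, -0.1238, 0.016]
eef_rot: [0.995, -0.102, -0.002, -0.0]
contact_force: [-7.0, 0.7, 0.5]
opening: 0.442
finger_force: 35.0
clock: 19.23
tool_pos: [0.5075, -0.124, 0.016]
eef_rot: [0.995, -0.102, -0.002, -0.0]
contact_force: [-6.2, 1.2, 0.3]
opening: 0.446
finger_force: 35.0
clock: 19.6
tool_pos: [0.5077, -0.124, 0.0159]
eef_rot: [0.995, -0.102, -0.003, -0.0]
contact_force: [-7.6, 2.3, 0.8]
opening: 0.444
finger_force: 35.0
```

```bash
python3 -m jog '[[[0.001,0,0,0,0,0],[0,0,0,0,0,0],[0,0,0,0,0,0]]]';python3 -m jog '[[[0.001,0,0,0,0,0],[0,0,0,0,0,0],[0,0,0,0,0,0]]]';python3 -m jog '[[[0.001,0,0,0,0,0],[0,0,0,0,0,0],[0,0,0,0,0,0],[0,0,0,0,0,0]]]'
```

```text
clock: 19.98
tool_pos: [0.5078, -0.124, 0.0159]
eef_rot: [0.995, -0.102, -0.004, -0.0]
contact_force: [-9.7, 2.9, 2.2]
opening: 0.442
finger_force: 35.0
clock: 20.35
tool_pos: [0.5078, -0.124, 0.0159]
eef_rot: [0.995, -0.102, -0.005, -0.001]
contact_force: [-10.2, 3.1, 3.8]
opening: 0.442
finger_force: 35.0
clock: 20.85
tool_pos: [0.5078, -0.124, 0.0158]
eef_rot: [0.995, -0.103, -0.005, -0.001]
contact_force: [-10.7, 3.3, 4.4]
opening: 0.446
finger_force: 35.0
```

The arm has stopped at the shoulders: TCP steady and force rising to 11 N. I'll check numerically for slip in the grip (the hole was at crop (397,537)) and that the knob and strip are unchanged.

```bash
python3 - <<'E'
from h import *
c=cam('wrist');s=cam('scene')
def dark(im,x0,y0,x1,y1,t):
    m=(im[y0:y1,x0:x1].max(2)<t).astype(np.uint8);n,l,st,ce=cv2.connectedComponentsWithStats(m);i=1+np.argmax(st[1:,4]);return ce[i]+[x0,y0],st[i,4]
w7=cv2.imread('pics/c7.png')
print('hole now',dark(c[0],308,275,330,299,70),'before(crop)',dark(w7,376,510,420,558,70))
print('knob scene',dark(s[0],303,184,328,208,60))
st=get_state();tp=st['tool_pos'];d=np.array([np.cos(-.206),np.sin(-.206)]);n=np.array([-d[1],d[0]]);e=tp[:2]-np.array([.5212,-.1265]);print(e@d,e@n,st['contact_force'],st['finger_force'])
E
```

```text
hole now (array([318.27058824, 288.42352941]), np.int32(85)) before(crop) (array([398.43589744, 537.96703297]), np.int32(273))
knob scene (array([316.08639309, 196.88984881]), np.int32(463))
-0.013562807093273004 -0.0002788100501140557 [-10.65896391   2.09317759   5.16108745] 34.9872100353241
```

```bash
python3 -c "
from plant import *
print(finish_job())"
```

```text
the job is handed in; nothing more can be done
None
```

I caught the knob, slid the tile home against the buffer and handed the job in with the gripper still pressing it at about 11 N; no verdict came back, and the last check of the knob was blocked by the arm.

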